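# Zero the stretcher-bar gauge and hold its sprung rod at the length mark

### The arm

A 7-joint arm with a two-finger parallel gripper is mounted at the origin on the work surface. World frame = base frame: x ahead of the robot, y to its left, z up, the work surface at z = 0. Lengths are in m, angles in rad, forces in N, time in s.
With the tool pointing down it reaches from about 0.4 to 0.85 m from the base axis. Payload 4.5 kg.
Tool frame: the origin (TCP) lies on the front face of the gripper's body, between the roots of the fingers; the fingertips stand 73 mm ahead of it and the grasp point (between the pads) lies 54 mm ahead of it; z points along the fingers, x is the direction in which the jaws open and shut, and the axes are right-handed (so a half turn about z gives the same grasp; the last joint's range is limited). The gripper opens to 85 mm and grips with 20 to 120 N. Pads are 22 mm wide; open, the fingers measure 114 mm over their backs; the gripper's body (76 mm by 85 mm) begins 54 mm behind the grasp point. The pads swing forward as they close: fully open they stand 13 mm farther back than shut.
Start: joints at [-1.127, 0.689, -0.195, 1.565, 0.157, 0.902, -0.215], TCP at [0.249, 0.573, 0.304] pointing down, gripper open.
Joint ranges: [-3.01, 3.01], [-0.46, 2.08], [-1.47, 1.51], [0.13, 2.56], [-1, 4.14], [0.04, 2.09], [-2.66, 2.66]. Speed limits (rad/s): [2.57, 2.57, 3.14, 3.14, 3.14, 3.14, 3.14].

### API

Orientations are given as a rotation vector (axis times angle).
In Python, from rig import ctrl, eyes, order gives the robot as it stands.
- The arm moves only by the tool apply_moves, never from a script. Its argument "steps" is a list of rows, each an object of numbers: "x", "y", "z": the shift along the tool's x, y, z in mm; "rx", "ry", "rz": the turn, a rotation vector about the tool's x, y, z in rad; "gripper": the opening, from 0 (shut) to 1 (fully open). In form: [{"x": .., "y": .., "z": .., "rx": .., "ry": .., "rz": .., "gripper": ..}, ...]. A call has 1 to 12 rows; each row shifts and turns the commanded pose from where the row before left it, along the tool's axes as they then stand; what a row does not reach is not made up. A row lasts 1/12 s, in which the tool goes at most 41.7 mm and 7.16 degrees, less where a joint would pass 70% of its speed; a pose out of reach is approached as far as the arm can. A call is refused whole if a number of a shift passes 41.7 or a number of a turn 0.125, either way. A call with a gripper value outside its range is refused whole. The fingers move at their own pace and stop on an object; "squeeze" is the grip in N (left out, the last holds). Time passes only in rows, so rows that do not move let the fingers close. It gives the time, the measured TCP pose, the force and the opening at its end, in the units of the state.
- ctrl.read_state(): the state, without advancing time (a new reading comes with each control period).
- eyes.get_image(name): name is "scene" or "top"; returns the picture (400x640x3 uint8, red, green, blue); there is no depth.
- eyes.calibration(name): a dict with "mtx" (3x3 intrinsics, pixels), "cam_to_world" (4x4, takes a point from camera to world coordinates). Camera axes: x right, y up, looking along -z (the intrinsics and any distortion apply to the point x, -y, -z); pixel columns grow to the right and rows downward; lengths in m; the calibration is good to about 2 mm. A picture is of the moment at which its call begins. calibration takes no time and is no camera call.
- order.finish_job(): hands the job in, once; it reports no verdict.
Trained networks look in the newest picture that a camera, given by its name, has taken for a name from the list of things; names that differ only in an ending like _2 or _b are one class to them, and where a whole thing is asked for, a point or a joint stands for the part that bears it (a point fixed in the world has none). Each returns a list of dicts, best first, with "score" (0 to 1); they miss things now and then, are a little off and sometimes report something else, mostly with a low value. They report only what shows in the picture. A call takes as long as a camera call. They do not tell look-alikes from the thing itself.
- eyes.trace(label, camera): "mask" (400x640 bool, what is visible of it) and "point" ([row, column] in pixels, amid what is visible of it).
The state is a dict: "t": time; "joints": joint angles; "joint_velocities": joint speeds; "joint_efforts": joint torques, N m; "eef_pos": TCP position; "orientation": TCP orientation; "ft_force": force on the tool from outside, world axes, zero at the start; "wrist_torque": the same for the moment, N m; "grip_width": finger opening in m.
Only numpy, scipy, OpenCV 4.12 (cv2) and the standard library are available. Lean on these libraries where they do the work, as an engineer would, in place of code of your own. Each camera call takes 0.05 s, during which the arm holds its last target. There are 200 camera calls.

### The job

Zero the gauge readout: with the gauge's sprung rod fully home, press the readout's plunger down to its stop, hold it there for a moment, and let it come right up. Then take the rod's upright knob in the gripper, pull the rod out against its spring until its pointer is level with the marker on the scale, and finish holding it there still in the gripper, so that a bar can be cut to that length. Leave the pliers, the tape roll and the paint jar beside them where they are.

Things in the scene. Friction and masses are not known exactly. Their poses are not given: they have to be found in the camera images.
- gauge: sprung length gauge fixed to the bench: base plate 410 x 125 x 8 mm (x -200 to +210, y -90 to +35 mm) with a fixed tube, 28 mm diameter, along its x at y = 0, axis 45 mm and blocks at most 59 mm above the bench. Origin: on the bench under the tube's mouth; +x is the way the rod pulls out, z up. A scale strip runs beside the rod at y = -62 mm, its top 14 mm above the bench
- rod: steel rod, 12 mm diameter, sliding out of the tube, with a black knob on its end: an upright round post 22 mm in diameter, 48 to 105 mm above the bench, on a 24 mm square foot. Origin: on the post's axis 100 mm above the bench; axes as the gauge's; its gauge x is 55 mm when home, 195 mm at the end stop. A spring pulls it home: 4 N at home, 0.7 N more per cm; let go, it runs back
- pointer_tip (a point): tip of the thin steel pointer (4 x 4 mm section) that sticks out sideways from the knob's foot towards gauge -y, 44 mm from the post's axis, 38 mm above the bench; it travels with the knob and has the same gauge x as the post's axis
- marker: dark steel length marker fixed on the scale strip: block 22 x 34 x 16 mm with an upright fin (4 mm thick along the rod, 26 mm across, top 44 mm above the bench). Origin: in the fin's middle plane, 14 mm above the bench; axes as the gauge's. Pointer is at the mark when pointer_tip's x in this frame is 0: 50 to 115 mm out from home. The pointer passes without touching it
- readout: grey readout box fixed to the bench, 80 (x) x 120 (y) x 42 mm high, with a dark display; origin under its centre
- plunger (a joint): how far the readout's zero plunger is pressed, in m: 0 up, 0.012 at its stop. Spring: about 2 N at the start, 6.3 N at the stop; it comes up by itself
- plunger_top (a point): centre of the top face of the plunger's round head, 38 mm diameter, 10 mm thick, 78 mm above the bench when up; it goes straight down 12 mm. It stands 30 mm to the readout's own -y side of its centre
- pliers: canvas pliers lying flat beside the gauge's robot-facing long side, 190 mm along own x, 70 mm over the jaws at +x, 16 mm high; origin under the middle (bystander)
- tape_roll: roll of paper tape lying flat near the readout, 100 mm diameter, 25 mm high; origin under its centre (bystander)
- paint_jar: glass jar, 60 mm diameter, 70 mm tall, near the readout; origin under its centre (bystander)
Things that resemble listed ones, but are neither listed nor needed, are in the scene too. Of the things that look like the readout, the smaller one is meant.

How it is judged:
On the way, in this order (a step that is already met when the one before it is completed fails the run):
1. the plunger is held down at its stop (within 1.5 mm) with the rod home (value of joint plunger above 0.0105 m and x of rod in the frame of gauge below 0.061 m), for 0.2 s.
2. the plunger has come up again (within 3 mm) with the rod still home (value of joint plunger below 0.003 m and x of rod in the frame of gauge below 0.061 m), for 0.1 s.
At the end, for the whole second after the job is handed in: The fingers hold the rod's knob (carrying more than 4 N of the spring's pull) with the pointer within 5 mm of the marker along the rod, still (under 20 mm/s), and the plunger is up (within 3 mm) (x of pointer_tip in the frame of marker between -0.005 and 0.005 m and contact force between rod and the fingers above 4 N and linear speed of rod below 0.02 m/s and value of joint plunger below 0.003 m); the arm keeps its last pose, push and grip.
It fails at once if the pliers, the tape roll or the paint jar is moved by more than 30 mm (distance of any of pliers, tape_roll, paint_jar from where it was at the start of the episode above 0.03 m).
It also fails if it takes over 48 s, if anything falls off the work surface, if the arm or the gripper's body presses on something with over 40 N, if the wrist force passes 120 N, or if a joint passes its speed limit or range.

## Working session

There is one attempt and no reset: what is moved stays moved. The work goes in short steps, Python scripts to look and compute and a tool call to move; the robot and the scene stay as the last step left them, time stands still between calls to the robot, and variables do not carry over. Pictures are saved under pics/ and viewed, about 8 in all and at most 12, crops included, and the job is handed in when it is done.

Besides the shell and the picture viewer there is one more tool, called after ">>>" as a command line: name --argument value ..., lists and objects as JSON in quotes. apply_moves: Moves the arm, as the interface text tells. Its arguments: {"type":"object","properties":{"steps":{"type":"array","items":{"type":"object","properties":{"x":{"type":"number"},"y":{"type":"number"},"z":{"type":"number"},"rx":{"type":"number"},"ry":{"type":"number"},"rz":{"type":"number"},"gripper":{"type":"number"}}}},"squeeze":{"type":"number"}},"required":["steps"]}

```bash
mkdir -p pics; ls; python3 - <<'E'
from rig import ctrl, eyes, order
import cv2
s=ctrl.read_state();print(s)
for c in("scene","top"):
    im=eyes.get_image(c);cv2.imwrite(f"pics/{c}0.png",im[:,:,::-1])
    k=eyes.calibration(c);print(c,k)
    for n in("gauge","rod","pointer_tip","marker","readout","plunger_top","pliers","tape_roll","paint_jar"):
        for d in eyes.trace(n,c)[:4]: print(n,round(d["score"],2),d["point"],d["mask"].sum())
E
```

```text
pics
{'t': 0.0, 'joints': array([-1.12719909,  0.69000336, -0.19450415,  1.56637179,  0.15727795,
        0.9024552 , -0.21507649]), 'joint_velocities': array([ 0.00013101,  0.00010634,  0.00038455,  0.0011766 , -0.00032197,
       -0.00179316, -0.00133225]), 'joint_efforts': array([-2.65100498e-04, -5.39622152e+01, -1.26627669e+00, -1.58532697e+01,
        9.14958597e-03,  9.94058268e-03,  2.06429434e-05]), 'eef_pos': array([0.24884468, 0.57275931, 0.30306416]), 'orientation': array([ 2.62595840e+00,  1.72248966e+00, -2.32287477e-03]), 'ft_force': array([ 0.89557786, -0.20815556, -0.20075631]), 'wrist_torque': array([-0.02068398, -0.02409289, -0.05196694]), 'grip_width': 0.08566134273393079}
scene {'mtx': array([[419.38254009,   0.        , 323.59894745],
       [  0.        , 419.38254009, 204.56944724],
       [  0.        ,   0.        ,   1.        ]]), 'cam_to_world': array([[ 0.09707234, -0.7971988 ,  0.5958616 ,  1.02352258],
       [ 0.99520458,  0.07050889, -0.06779635,  0.03057516],
       [ 0.01203363,  0.59958534,  0.80022035,  0.80276833],
       [ 0.        ,  0.      
[... 620 characters left out ...]
1.        ]]), 'cam_to_world': array([[-0.02769348,  0.99452413, -0.10077114,  0.43206407],
       [-0.9995858 , -0.02834113, -0.0050007 ,  0.0966498 ],
       [-0.00782928,  0.10059092,  0.99489706,  1.02195121],
       [ 0.        ,  0.        ,  0.        ,  1.        ]])}
gauge 0.97 [190.4, 431.4] 8124
rod 0.52 [205.1, 422.7] 272
pointer_tip 0.49 [206.3, 418.6] 273
marker 0.35 [200.3, 265.2] 189
marker 0.2 [192.8, 429.7] 8069
readout 0.94 [276.0, 269.1] 3394
readout 0.64 [198.9, 257.6] 1636
plunger_top 0.77 [200.4, 263.4] 184
plunger_top 0.64 [282.4, 284.3] 459
pliers 0.67 [161.5, 255.9] 577
pliers 0.64 [208.0, 422.7] 215
tape_roll 0.6 [179.6, 199.0] 864
paint_jar 0.97 [161.2, 258.0] 569
```

```bash
python3 - <<'E'
import cv2
a=cv2.imread("pics/scene0.png");b=cv2.imread("pics/top0.png")
cv2.imwrite("pics/a1.png",cv2.resize(a[120:320,60:540],(800,333),interpolation=cv2.INTER_CUBIC)) 
cv2.imwrite("pics/b1.png",cv2.resize(b[80:340,150:550],(800,520),interpolation=cv2.INTER_CUBIC))
E
```

```text
(no output)
```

View pics/a1.png

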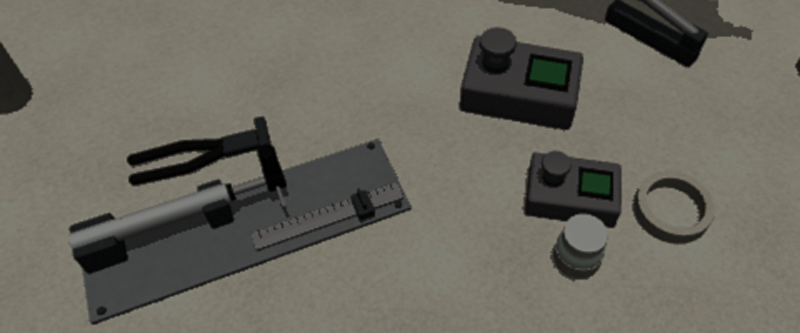

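View pics/b1.png

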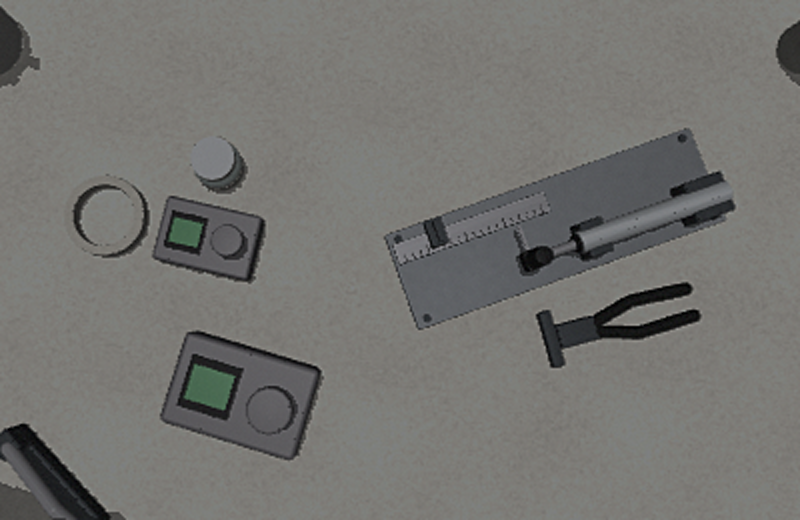

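The top view shows the small readout at about (254,199), with its plunger at (264,200). The jar is above it and the tape to its left. The knob is at about (420,208), and the marker fin is at about (367,196) on the strip. The larger readout is a look-alike. Next I'll fit the gauge pose from the plate corners and cross-check it.

```bash
cat > h.py <<'E'
import numpy as np, cv2
from rig import ctrl, eyes, order
from scipy.optimize import least_squares
from scipy.spatial.transform import Rotation as R
K={c:eyes.calibration(c) for c in("scene","top")}
def proj(c,P):
    T=np.linalg.inv(K[c]["cam_to_world"]);p=np.atleast_2d(P)@T[:3,:3].T+T[:3,3]
    q=np.c_[p[:,0],-p[:,1],-p[:,2]]@K[c]["mtx"].T
    return q[:,:2]/q[:,2:]
def back(c,uv,z):
    d=np.linalg.inv(K[c]["mtx"])@[uv[0],uv[1],1];d=K[c]["cam_to_world"][:3,:3]@[d[0],-d[1],-d[2]]
    o=K[c]["cam_to_world"][:3,3];return o+d*(z-o[2])/d[2]
def g2w(g,P):
    P=np.atleast_2d(P).astype(float);c,s=np.cos(g[2]),np.sin(g[2])
    return np.c_[g[0]+c*P[:,0]-s*P[:,1],g[1]+s*P[:,0]+c*P[:,1],P[:,2]]
def w2g(g,p):
    d=np.array(p[:2])-g[:2];c,s=np.cos(g[2]),np.sin(g[2]);return np.array([c*d[0]+s*d[1],-s*d[0]+c*d[1]])
E
python3 - <<'E'
from h import *
C=np.array([[.21,-.09,.008],[-.2,-.09,.008],[.21,.035,.008]])
T=np.array([[386,235],[689,129],[420,328]])/2+[150,80]
S=np.array([[410,208],[93,322],[379,140]])/1.6667+[60,120]
f=lambda g:np.r_[proj("top",g2w(g,C))-T,proj("scene",g2w(g,C))-S].ravel()
r=least_squares(f,[.4,-.1,1.9]);g=r.x;print("g",g,"res",r.fun.round(1));np.save("g.npy",g)
print("knob",g2w(g,[.055,0,.105]),"seen top",back("top",(420,208),.105))
for c in("scene","top"):
    eyes.get_image(c)
    for n,z in(("plunger_top",.078),("marker",.035),("rod",.08),("paint_jar",.07),("tape_roll",.0)):
        for d in eyes.trace(n,c)[:3]:
            m=d["mask"];p=back(c,np.argwhere(m).mean(0)[::-1],z);print(c,n,d["score"],m.sum(),p.round(4),"g",w2g(g,p).round(4))
# overlays
for c in("scene","top"):
    im=cv2.imread(f"pics/{c}0.png")
    im=cv2.resize(im,None,fx=4,fy=4,interpolation=cv2.INTER_CUBIC)
    for P,col in(([.055,0,.105],(0,0,255)),([.055,-.044,.038],(0,255,255)),([0,0,.045],(255,0,0)),([.21,-.062,.014],(0,255,0)),([.1,-.062,.014],(0,255,0)),([.21,-.09,.008],(255,0,255)),([.21,.035,.008],(255,0,255))):
        u=proj(c,g2w(g,P))[0]*4+2;cv2.circle(im,tuple(int(v) for v in u),4,col,1)
    u=proj(c,g2w(g,[.12,-.03,.03]))[0]*4
    x,y=int(u[0]),int(u[1]);cv2.imwrite(f"pics/{c}2.png",im[y-200:y+200,x-380:x+380])
E
```

```text
g [ 0.51515224 -0.17710631  1.87914894] res [-1.1 -0.6  0.3 -0.9 -1.2  0.4  0.8 -0.7 -2.2  0.  -0.2 -1.5]
knob [[ 0.49846032 -0.1247004   0.105     ]] seen top [ 0.4969485  -0.12030019  0.105     ]
scene plunger_top 0.63 350 [0.3144 0.1919 0.078 ] g [0.4125 0.0793]
scene plunger_top 0.55 231 [0.5329 0.2348 0.078 ] g [ 0.3871 -0.1419]
scene marker 0.7 171 [ 0.5441 -0.0127  0.035 ] g [ 0.1479 -0.0775]
scene rod 0.76 386 [ 0.5143 -0.1292  0.08  ] g [ 0.0459 -0.0137]
scene paint_jar 0.72 10594 [ 0.5834 -0.1702  0.07  ] g [-0.0141 -0.0671]
scene tape_roll 0.63 1015 [0.5652 0.4003 0.    ] g [ 0.535  -0.2229]
scene tape_roll 0.41 1022 [0.6107 0.2636 0.    ] g [ 0.391  -0.2248]
top plunger_top 0.97 429 [0.3334 0.1916 0.078 ] g [0.4065 0.0612]
top plunger_top 0.58 202 [0.5287 0.2366 0.078 ] g [ 0.3901 -0.1385]
top marker 0.68 130 [ 0.535  -0.0108  0.035 ] g [ 0.1524 -0.0694]
top rod 0.78 188 [ 0.5002 -0.1292  0.08  ] g [ 0.0502 -0.0003]
top paint_jar 0.92 551 [0.6212 0.2488 0.07  ] g [ 0.3736 -0.2303]
top tape_roll 0.64 738 [0.573  0.4027 0.    ] g [ 0.5349 -0.2311]
```

View pics/top2.png

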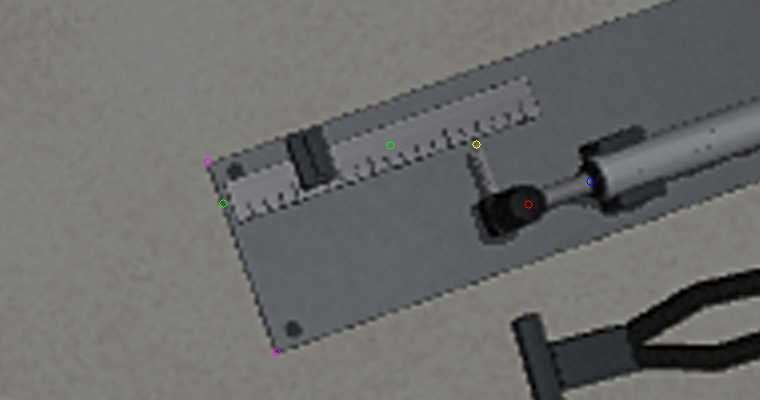

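View pics/scene2.png

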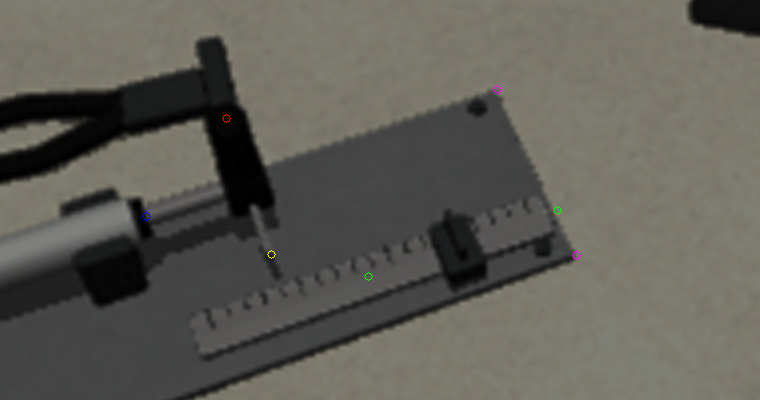

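```bash
cat >> h.py <<'E'
def togo(target):
    s=ctrl.read_state();Rm=R.from_rotvec(s["orientation"]).as_matrix()
    print("t",s["t"],"pos",s["eef_pos"].round(4),"F",s["ft_force"].round(1),"w",round(s["grip_width"],4),"toolx deg",np.degrees(np.arctan2(Rm[1,0],Rm[0,0])).round(2),"z",Rm[:,2].round(3))
    print("togo mm",(Rm.T@(np.array(target)-s["eef_pos"])*1000).round(1));return Rm
E
python3 -c "
from h import *
togo([.531,.2357,.19])"
```

```text
t 1.6 pos [0.249  0.5733 0.3039] F [-1.  -0.5  0.7] w 0.0855 toolx deg 66.52 z [ 0.  0. -1.]
togo mm [-197.3  393.2  113.9]
```

>>> apply_moves --steps '[{"x": -8,"y": 17,"gripper": 0},{"x": -17,"y": 34,"gripper": 0},{"x": -17,"y": 34,"gripper": 0},{"x": -17,"y": 34,"gripper": 0},{"x": -17,"y": 34,"gripper": 0},{"x": -17,"y": 34,"z": 5,"gripper": 0},{"x": -17,"y": 34,"z": 10,"gripper": 0},{"x": -17,"y": 34,"z": 15,"gripper": 0},{"x": -17,"y": 34,"z": 15,"gripper": 0},{"x": -17,"y": 34,"z": 15,"gripper": 0},{"x": -17,"y": 34,"z": 15,"gripper": 0},{"x": -10,"y": 20,"z": 10,"gripper": 0}]' --squeeze 40

```text
validation failed for argument at $.st...
```

```bash
python3 -c "
from h import *
togo([.531,.2357,.165])"
```

```text
t 1.6 pos [0.249  0.5733 0.3039] F [-1.  -0.5  0.7] w 0.0855 toolx deg 66.52 z [ 0.  0. -1.]
togo mm [-197.3  393.2  138.9]
```

>>> apply_moves --steps '[{"x": -8,"y": 17,"z": 0,"rx": 0,"ry": 0,"rz": 0,"gripper": 0},{"x": -17,"y": 34,"z": 0,"rx": 0,"ry": 0,"rz": 0,"gripper": 0},{"x": -17,"y": 34,"z": 0,"rx": 0,"ry": 0,"rz": 0,"gripper": 0},{"x": -17,"y": 34,"z": 0,"rx": 0,"ry": 0,"rz": 0,"gripper": 0},{"x": -17,"y": 34,"z": 0,"rx": 0,"ry": 0,"rz": 0,"gripper": 0},{"x": -17,"y": 34,"z": 5,"rx": 0,"ry": 0,"rz": 0,"gripper": 0}]' --squeeze 40

```text
t: 2.1
eef_pos: [0.3847, 0.4125, 0.2998]
orientation: [-2.626, -1.723, -0.003]
ft_force: [0.1, 0.9, -0.2]
grip_width: 0.012
```

>>> apply_moves --steps '[{"x": -17,"y": 34,"z": 12,"rx": 0,"ry": 0,"rz": 0,"gripper": 0},{"x": -17,"y": 34,"z": 15,"rx": 0,"ry": 0,"rz": 0,"gripper": 0},{"x": -17,"y": 34,"z": 15,"rx": 0,"ry": 0,"rz": 0,"gripper": 0},{"x": -17,"y": 34,"z": 15,"rx": 0,"ry": 0,"rz": 0,"gripper": 0},{"x": -17,"y": 34,"z": 15,"rx": 0,"ry": 0,"rz": 0,"gripper": 0},{"x": -14,"y": 26,"z": 15,"rx": 0,"ry": 0,"rz": 0,"gripper": 0},{"x": -5,"y": 10,"z": 15,"rx": 0,"ry": 0,"rz": 0,"gripper": 0},{"x": 0,"y": 0,"z": 0,"rx": 0,"ry": 0,"rz": 0,"gripper": 0}]'

```text
t: 2.77
eef_pos: [0.5324, 0.2307, 0.1942]
orientation: [2.631, 1.712, -0.008]
ft_force: [0.2, -0.0, -1.2]
grip_width: -0.0001
```

```bash
python3 -c "
from h import *
togo([.531,.2357,.155])
im=eyes.get_image('scene');cv2.imwrite('pics/s3.png',cv2.resize(im[120:300,320:520,::-1],None,fx=3,fy=3))"
```

```text
t 2.7667 pos [0.5324 0.2307 0.1942] F [ 0.2 -0.  -1.2] w -0.0001 toolx deg 66.11 z [-0.003 -0.005 -1.   ]
togo mm [ 4.2 -3.3 39.2]
```

View pics/s3.png

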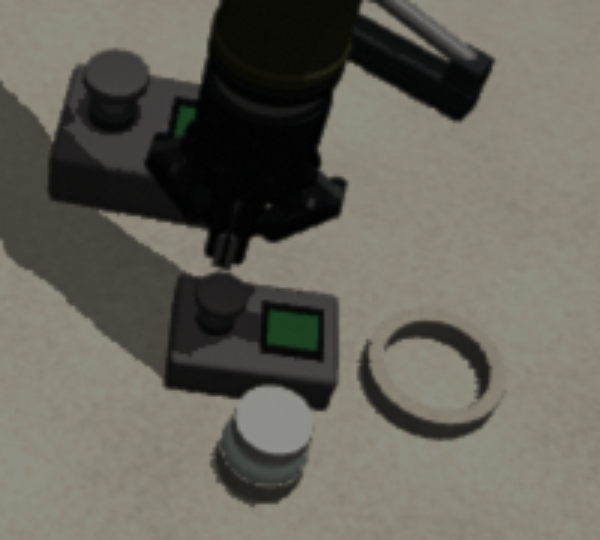

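The shut fingers stand right above the small readout's plunger, at (222,293) in the crop. Descending in stages now.

>>> apply_moves --steps '[{"x": 4,"y": -3,"z": 15,"rx": 0,"ry": 0,"rz": 0,"gripper": 0},{"x": 0,"y": 0,"z": 15,"rx": 0,"ry": 0,"rz": 0,"gripper": 0},{"x": 0,"y": 0,"z": 10,"rx": 0,"ry": 0,"rz": 0,"gripper": 0},{"x": 0,"y": 0,"z": 5,"rx": 0,"ry": 0,"rz": 0,"gripper": 0},{"x": 0,"y": 0,"z": 4,"rx": 0,"ry": 0,"rz": 0,"gripper": 0},{"x": 0,"y": 0,"z": 0,"rx": 0,"ry": 0,"rz": 0,"gripper": 0}]'

```text
t: 3.32
eef_pos: [0.5292, 0.2421, 0.148]
orientation: [-2.625, -1.724, -0.0]
ft_force: [-1.2, 1.3, 2.9]
grip_width: 0.0003
```

>>> apply_moves --steps '[{"x": 0,"y": 0,"z": 2,"rx": 0,"ry": 0,"rz": 0,"gripper": 0},{"x": 0,"y": 0,"z": 2,"rx": 0,"ry": 0,"rz": 0,"gripper": 0},{"x": 0,"y": 0,"z": 0,"rx": 0,"ry": 0,"rz": 0,"gripper": 0}]'

```text
t: 3.57
eef_pos: [0.5298, 0.2418, 0.1443]
orientation: [-2.626, -1.723, -0.002]
ft_force: [-2.9, 1.9, 3.6]
grip_width: -0.0002
```

>>> apply_moves --steps '[{"x": 0,"y": 0,"z": 2,"rx": 0,"ry": 0,"rz": 0,"gripper": 0},{"x": 0,"y": 0,"z": 2,"rx": 0,"ry": 0,"rz": 0,"gripper": 0},{"x": 0,"y": 0,"z": 1.5,"rx": 0,"ry": 0,"rz": 0,"gripper": 0},{"x": 0,"y": 0,"z": 0,"rx": 0,"ry": 0,"rz": 0,"gripper": 0}]'

```text
t: 3.9
eef_pos: [0.5299, 0.2417, 0.1388]
orientation: [-2.626, -1.723, -0.002]
ft_force: [-2.7, 2.6, 5.7]
grip_width: -0.0004
```

>>> apply_moves --steps '[{"x": 0,"y": 0,"z": 1.5,"rx": 0,"ry": 0,"rz": 0,"gripper": 0},{"x": 0,"y": 0,"z": 0,"rx": 0,"ry": 0,"rz": 0,"gripper": 0},{"x": 0,"y": 0,"z": 0,"rx": 0,"ry": 0,"rz": 0,"gripper": 0}]'

```text
t: 4.15
eef_pos: [0.5299, 0.2417, 0.1386]
orientation: [-2.626, -1.723, -0.003]
ft_force: [-5.3, 2.0, 16.0]
grip_width: 0.0
```

Force jumped to 16 N with no further travel, so it's at the stop. I'll hold it, then lift.

>>> apply_moves --steps '[{"x": 0,"y": 0,"z": 0,"rx": 0,"ry": 0,"rz": 0,"gripper": 0},{"x": 0,"y": 0,"z": 0,"rx": 0,"ry": 0,"rz": 0,"gripper": 0},{"x": 0,"y": 0,"z": 0,"rx": 0,"ry": 0,"rz": 0,"gripper": 0},{"x": 0,"y": 0,"z": -10,"rx": 0,"ry": 0,"rz": 0,"gripper": 0},{"x": 0,"y": 0,"z": -20,"rx": 0,"ry": 0,"rz": 0,"gripper": 0},{"x": 0,"y": 0,"z": -30,"rx": 0,"ry": 0,"rz": 0,"gripper": 0},{"x": 0,"y": 0,"z": -20,"rx": 0,"ry": 0,"rz": 0,"gripper": 0},{"x": 0,"y": 0,"z": 0,"rx": 0,"ry": 0,"rz": 0,"gripper": 0},{"x": 0,"y": 0,"z": 0,"rx": 0,"ry": 0,"rz": 0,"gripper": 0}]'

```text
t: 4.9
eef_pos: [0.5309, 0.2401, 0.2177]
orientation: [2.627, 1.72, 0.004]
ft_force: [0.9, 0.1, -0.4]
grip_width: -0.0001
```

```bash
python3 - <<'E'
from h import *
g=np.load("g.npy");print("gauge deg",np.degrees(g[2]))
im=eyes.get_image('scene');cv2.imwrite('pics/s4.png',im[:,:,::-1])
for d in eyes.trace("plunger_top","scene"): print(d["score"],d["mask"].sum(),d["point"])
togo(np.r_[g2w(g,[.055,0,0])[0][:2],.225])
E
```

```text
gauge deg 107.66730353080555
0.82 359 [147.6, 358.0]
0.5 206 [216.6, 395.0]
t 5.0 pos [0.5297 0.2398 0.2159] F [ 0.3  0.2 -0.6] w -0.0001 toolx deg 66.48 z [-0.001 -0.002 -1.   ]
togo mm [-346.7  116.9   -8.5]
```

>>> apply_moves --steps '[{"x": -17,"y": 6,"z": 0,"rx": 0,"ry": 0,"rz": 0,"gripper": 1},{"x": -34,"y": 11,"z": -1,"rx": 0,"ry": 0,"rz": 0,"gripper": 1},{"x": -34,"y": 12,"z": -1,"rx": 0,"ry": 0,"rz": 0,"gripper": 1},{"x": -34,"y": 11,"z": -1,"rx": 0,"ry": 0,"rz": 0,"gripper": 1},{"x": -34,"y": 12,"z": -1,"rx": 0,"ry": 0,"rz": 0,"gripper": 1},{"x": -34,"y": 11,"z": -1,"rx": 0,"ry": 0,"rz": 0,"gripper": 1},{"x": -34,"y": 12,"z": -1,"rx": 0,"ry": 0,"rz": 0,"gripper": 1},{"x": -34,"y": 11,"z": -1,"rx": 0,"ry": 0,"rz": 0,"gripper": 1},{"x": -34,"y": 12,"z": -1,"rx": 0,"ry": 0,"rz": 0,"gripper": 1},{"x": -34,"y": 11,"z": 0,"rx": 0,"ry": 0,"rz": 0,"gripper": 1},{"x": -17,"y": 6,"z": 0,"rx": 0,"ry": 0,"rz": 0,"gripper": 1},{"x": -7,"y": 2,"z": 0,"rx": 0,"ry": 0,"rz": 0,"gripper": 1}]'

```text
t: 6.0
eef_pos: [0.4972, -0.1287, 0.2234]
orientation: [-2.633, -1.714, 0.006]
ft_force: [-0.3, 0.2, -0.0]
grip_width: 0.0852
```

>>> apply_moves --steps '[{"x": 0,"y": 0,"z": 0,"rx": 0,"ry": 0,"rz": -0.12,"gripper": 1},{"x": 0,"y": 0,"z": 0,"rx": 0,"ry": 0,"rz": -0.12,"gripper": 1},{"x": 0,"y": 0,"z": 0,"rx": 0,"ry": 0,"rz": -0.12,"gripper": 1},{"x": 0,"y": 0,"z": 0,"rx": 0,"ry": 0,"rz": -0.12,"gripper": 1},{"x": 0,"y": 0,"z": 0,"rx": 0,"ry": 0,"rz": -0.12,"gripper": 1},{"x": 0,"y": 0,"z": 0,"rx": 0,"ry": 0,"rz": -0.12,"gripper": 1},{"x": 0,"y": 0,"z": 0,"rx": 0,"ry": 0,"rz": 0,"gripper": 1},{"x": 0,"y": 0,"z": 0,"rx": 0,"ry": 0,"rz": 0,"gripper": 1}]'

```text
t: 6.67
eef_pos: [0.4987, -0.1229, 0.2242]
orientation: [-1.853, -2.535, -0.001]
ft_force: [0.7, -0.3, -0.9]
grip_width: 0.0853
```

```bash
python3 - <<'E'
from h import *
g=np.load("g.npy")
im=eyes.get_image('scene');cv2.imwrite('pics/s5.png',cv2.resize(im[120:300,100:360,::-1],None,fx=3,fy=3))
togo(np.r_[g2w(g,[.055,0,0])[0][:2],.14])
E
```

```text
t 6.7167 pos [ 0.4988 -0.1231  0.2243] F [-0.6  0.7  0.5] w 0.0856 toolx deg 107.66 z [-0.001  0.001 -1.   ]
togo mm [-1.5 -0.7 84.3]
```

View pics/s5.png

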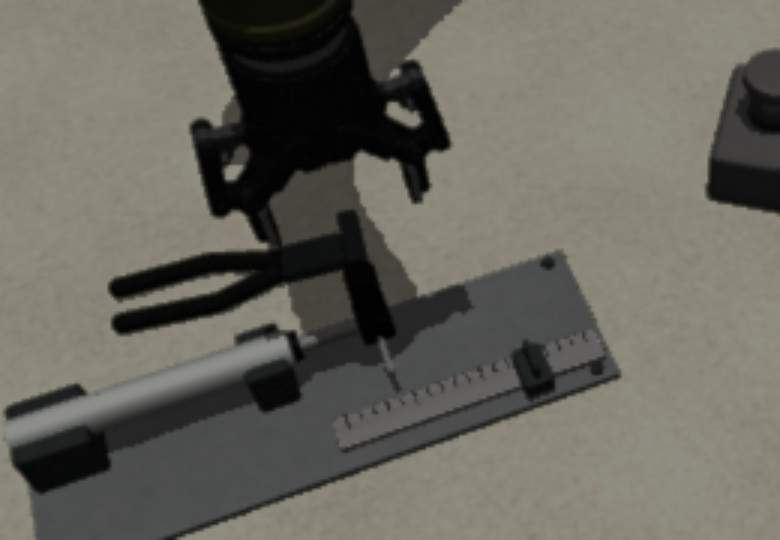

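The open fingers straddle the knob along the rod direction. Descending and gripping.

>>> apply_moves --steps '[{"x": 0,"y": 0,"z": 12,"rx": 0,"ry": 0,"rz": 0,"gripper": 1},{"x": 0,"y": 0,"z": 22,"rx": 0,"ry": 0,"rz": 0,"gripper": 1},{"x": 0,"y": 0,"z": 22,"rx": 0,"ry": 0,"rz": 0,"gripper": 1},{"x": 0,"y": 0,"z": 18,"rx": 0,"ry": 0,"rz": 0,"gripper": 1},{"x": 0,"y": 0,"z": 10,"rx": 0,"ry": 0,"rz": 0,"gripper": 1},{"x": 0,"y": 0,"z": 0,"rx": 0,"ry": 0,"rz": 0,"gripper": 1},{"x": 0,"y": 0,"z": 0,"rx": 0,"ry": 0,"rz": 0,"gripper": 1}]'

```text
t: 7.3
eef_pos: [0.499, -0.1236, 0.1408]
orientation: [-1.852, -2.537, 0.0]
ft_force: [0.3, 0.8, -0.3]
grip_width: 0.0854
```

>>> apply_moves --steps '[{"x": 0,"y": 0,"z": 0,"rx": 0,"ry": 0,"rz": 0,"gripper": 0},{"x": 0,"y": 0,"z": 0,"rx": 0,"ry": 0,"rz": 0,"gripper": 0},{"x": 0,"y": 0,"z": 0,"rx": 0,"ry": 0,"rz": 0,"gripper": 0},{"x": 0,"y": 0,"z": 0,"rx": 0,"ry": 0,"rz": 0,"gripper": 0},{"x": 0,"y": 0,"z": 0,"rx": 0,"ry": 0,"rz": 0,"gripper": 0},{"x": 0,"y": 0,"z": 0,"rx": 0,"ry": 0,"rz": 0,"gripper": 0},{"x": 0,"y": 0,"z": 0,"rx": 0,"ry": 0,"rz": 0,"gripper": 0},{"x": 0,"y": 0,"z": 0,"rx": 0,"ry": 0,"rz": 0,"gripper": 0}]' --squeeze 70

```text
t: 7.97
eef_pos: [0.4994, -0.1255, 0.1415]
orientation: [1.852, 2.535, -0.001]
ft_force: [0.3, -3.5, 6.7]
grip_width: 0.0204
```

>>> apply_moves --steps '[{"x": 5,"y": 0,"z": 0,"rx": 0,"ry": 0,"rz": 0,"gripper": 0},{"x": 10,"y": 0,"z": 0,"rx": 0,"ry": 0,"rz": 0,"gripper": 0},{"x": 12,"y": 0,"z": 0,"rx": 0,"ry": 0,"rz": 0,"gripper": 0},{"x": 12,"y": 0,"z": 0,"rx": 0,"ry": 0,"rz": 0,"gripper": 0},{"x": 12,"y": 0,"z": 0,"rx": 0,"ry": 0,"rz": 0,"gripper": 0},{"x": 12,"y": 0,"z": 0,"rx": 0,"ry": 0,"rz": 0,"gripper": 0},{"x": 10,"y": 0,"z": 0,"rx": 0,"ry": 0,"rz": 0,"gripper": 0},{"x": 7,"y": 0,"z": 0,"rx": 0,"ry": 0,"rz": 0,"gripper": 0},{"x": 0,"y": 0,"z": 0,"rx": 0,"ry": 0,"rz": 0,"gripper": 0},{"x": 0,"y": 0,"z": 0,"rx": 0,"ry": 0,"rz": 0,"gripper": 0}]'

```text
t: 8.8
eef_pos: [0.4754, -0.0506, 0.1415]
orientation: [1.852, 2.532, -0.005]
ft_force: [2.3, -8.8, 7.0]
grip_width: 0.0209
```

```bash
python3 - <<'E'
from h import *
g=np.load("g.npy");s=ctrl.read_state()
print("before",w2g(g,[.4994,-.1255]),"now",w2g(g,s["eef_pos"]),s["ft_force"])
for c in("scene","top"):
    im=eyes.get_image(c)[:,:,::-1];cv2.imwrite(f'pics/{c}6.png',im)
    u=proj(c,g2w(g,[.145,-.05,.03]))[0];x,y=int(u[0]),int(u[1]);print(c,"origin",x-40,y-30)
    cv2.imwrite(f'pics/{c}6z.png',cv2.resize(im[y-30:y+30,x-40:x+40],(400,300),interpolation=cv2.INTER_CUBIC))
a=np.vstack([cv2.imread(f'pics/{c}6z.png') for c in("scene","top")]);cv2.imwrite("pics/c6.png",cv2.convertScaleAbs(a,alpha=1.6,beta=20))
E
```

```text
before [ 0.05395293 -0.00065269] now [ 0.13262256 -0.00048126] [ 2.33577129 -8.80210896  6.95711803]
scene origin 232 204
top origin 332 172
```

View pics/c6.png

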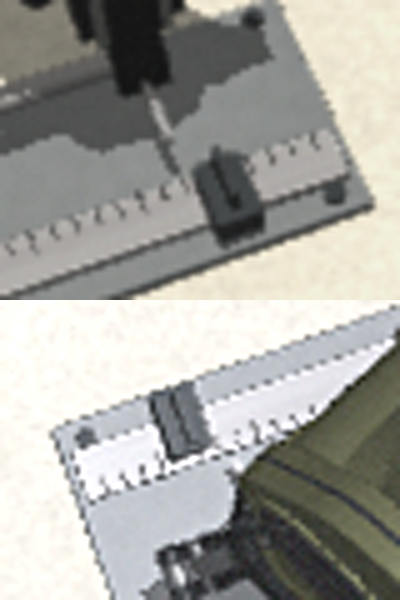

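```bash
cat > ov.py <<'E'
from h import *
def ov(src,c,g,mx,px,ctr,sc=8,w=50,h=37):
    im=cv2.imread(src);u=proj(c,g2w(g,ctr))[0].round().astype(int)
    x0,y0=u[0]-w//2,u[1]-h//2
    im=cv2.convertScaleAbs(cv2.resize(im[y0:y0+h,x0:x0+w],None,fx=sc,fy=sc,interpolation=cv2.INTER_LINEAR),alpha=1.7,beta=15)
    def poly(P,col,cl=True):
        q=((proj(c,g2w(g,np.array(P)))-[x0,y0]+.5)*sc)
        cv2.polylines(im,[q.round().astype(np.int32)],cl,col,1)
    Y=-.062
    def rect(dx,dy,z,col): poly([[mx+a*dx,Y+b*dy,z] for a,b in((-1,-1),(-1,1),(1,1),(1,-1))],col)
    rect(.011,.017,.030,(0,0,255));rect(.002,.013,.044,(0,255,0))
    if px: poly([[px,-.012,.038],[px,-.044,.038]],(255,0,255),False)
    return im
E
python3 - <<'E'
from ov import *
g=np.load("g.npy")
rows=[np.hstack([ov("pics/scene6.png","scene",g,m,.1337,[.145,-.05,.03]) for m in(.148,.152)]),
      np.hstack([ov("pics/top0.png","top",g,m,None,[.15,-.06,.03]) for m in(.148,.152)])]
cv2.imwrite("pics/o1.png",np.vstack(rows))
E
```

```text
(no output)
```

View pics/o1.png

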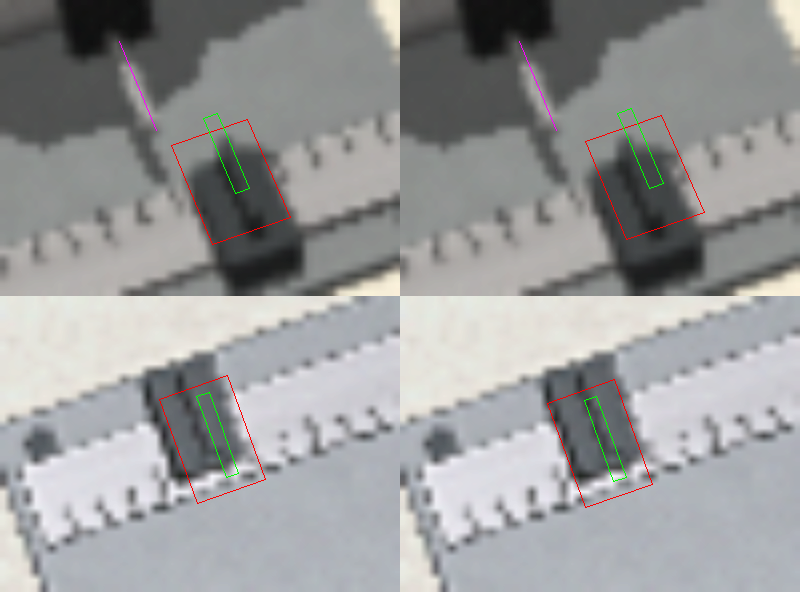

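The block sits about 8 mm further out in y than the strip centre line, but its x reads 0.148–0.150 in both views. The pointer is at about 0.133, so I'll move 14 mm more and compare pointer and fin directly.

>>> apply_moves --steps '[{"x": 5,"y": 0,"z": 0,"rx": 0,"ry": 0,"rz": 0,"gripper": 0},{"x": 5,"y": 0,"z": 0,"rx": 0,"ry": 0,"rz": 0,"gripper": 0},{"x": 4,"y": 0,"z": 0,"rx": 0,"ry": 0,"rz": 0,"gripper": 0},{"x": 0,"y": 0,"z": 0,"rx": 0,"ry": 0,"rz": 0,"gripper": 0},{"x": 0,"y": 0,"z": 0,"rx": 0,"ry": 0,"rz": 0,"gripper": 0}]'

```text
t: 9.32
eef_pos: [0.4713, -0.0379, 0.1415]
orientation: [1.853, 2.531, -0.005]
ft_force: [3.8, -9.6, 5.6]
grip_width: 0.0203
```

```bash
sed -i 's/Y=-.062/Y=-.070/' ov.py; python3 - <<'E'
from ov import *
g=np.load("g.npy");s=ctrl.read_state();px=w2g(g,s["eef_pos"]);print(px,s["ft_force"],s["grip_width"])
im=eyes.get_image("scene")[:,:,::-1];cv2.imwrite("pics/scene7.png",im)
im=eyes.get_image("top")[:,:,::-1];cv2.imwrite("pics/top7.png",im)
x=px[0]
a=ov("pics/scene7.png","scene",g,.149,x+.0005,[.148,-.05,.03])
b=ov("pics/scene7.png","scene",g,9,None,[.148,-.05,.03])
c=ov("pics/top0.png","top",g,.149,None,[.15,-.065,.03])
d=ov("pics/top7.png","top",g,9,None,[.15,-.065,.03])
cv2.imwrite("pics/o2.png",np.vstack([np.hstack([a,b]),np.hstack([c,d])]))
E
```

```text
[ 0.14592808 -0.00042672] [ 3.79828212 -9.59770659  5.57175135] 0.020258591026835814
```

View pics/o2.png

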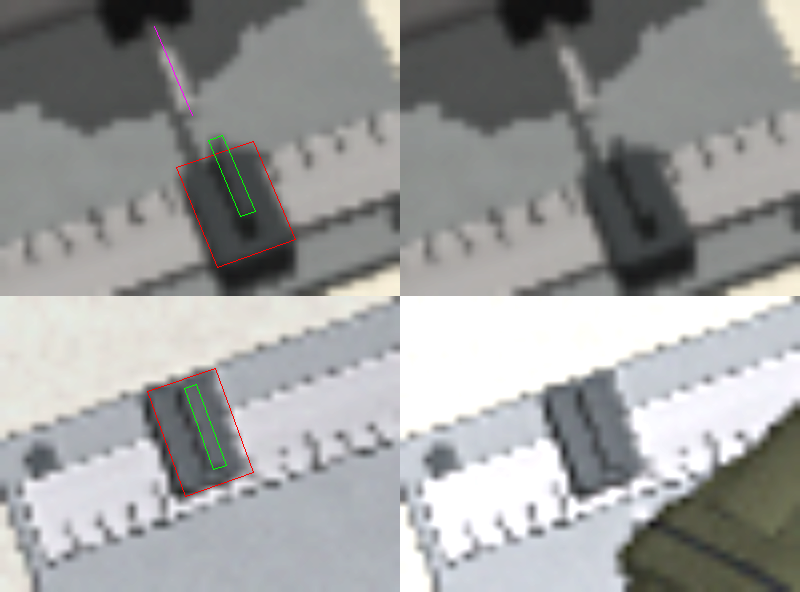

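The block wireframe fits at x = 0.149 in both views, with the pointer at about 0.146 and running parallel to the fin. I'll move 2.5 mm more and check numerically.

>>> apply_moves --steps '[{"x": 2.5,"y": 0,"z": 0,"rx": 0,"ry": 0,"rz": 0,"gripper": 0},{"x": 0,"y": 0,"z": 0,"rx": 0,"ry": 0,"rz": 0,"gripper": 0},{"x": 0,"y": 0,"z": 0,"rx": 0,"ry": 0,"rz": 0,"gripper": 0},{"x": 0,"y": 0,"z": 0,"rx": 0,"ry": 0,"rz": 0,"gripper": 0}]'

```text
t: 9.75
eef_pos: [0.4706, -0.0359, 0.1415]
orientation: [1.854, 2.53, -0.006]
ft_force: [3.5, -9.4, 6.5]
grip_width: 0.0203
```

```bash
python3 - <<'E'
from ov import *
g=np.load("g.npy");s=ctrl.read_state();px=w2g(g,s["eef_pos"]);print(s["t"],px,s["ft_force"],s["grip_width"],abs(s["joint_velocities"]).max())
im=eyes.get_image("scene")[:,:,::-1];cv2.imwrite("pics/scene8.png",im)
a=ov("pics/scene8.png","scene",g,.149,None,[.148,-.05,.03],10,40,30)
b=ov("pics/scene8.png","scene",g,9,.149,[.148,-.05,.03],10,40,30)
# whole scene for bystanders/plunger
c=cv2.resize(im[130:300,100:520],(800,300))
cv2.imwrite("pics/o3.png",np.vstack([np.hstack([a,b]),cv2.resize(c,(800,300))]))
E
```

```text
9.75 [ 0.14808623 -0.00037487] [ 3.47110148 -9.36732808  6.53369086] 0.020341459364976923 0.001997900486003421
```

View pics/o3.png

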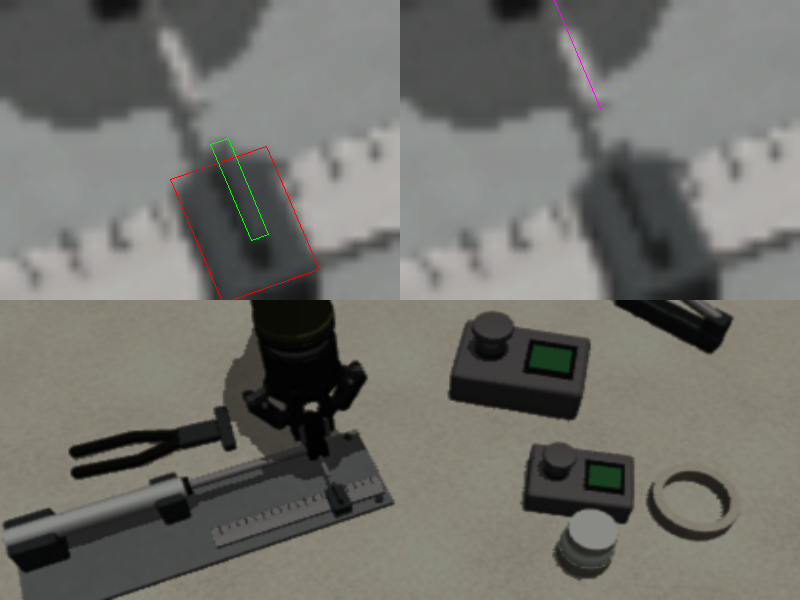

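In the last view the pointer's line, extended, meets the fin's line within about 1 mm. The plunger is up and the jar, tape and pliers haven't been disturbed. Handing in.

```bash
python3 -c "
from rig import order
print(order.finish_job())"
```

```text
the job is handed in; nothing more can be done
None
```

The job is handed in: the readout is zeroed, and the rod is held in the gripper with its pointer at the marker. No verdict came back, so this rests on my own checks.

- **Plunger:** I pressed the smaller readout's plunger to its stop with the rod home. The force rose to 16 N with no further travel, and I held it there for about 0.5 s. I then lifted off, and the later picture shows it up.
- **Rod:** I gripped the knob at 70 N and pulled the rod out about 94 mm. The wrist force along the rod is about 10 N, roughly the expected spring pull, so the rod has not slipped. The arm is still.
- **Pointer at the marker:** my last scene view puts the pointer at 0.148 m and the marker at about 0.149 m along the gauge. That 1 mm gap is within the 5 mm tolerance.
- **Top view not re-checked:** the gripper hides the pointer there. My earlier estimate from that view differed by 1–2 mm.
- **Other disagreements:** the marker block sits about 8 mm further out across the strip than my model assumed, which does not affect the reading along the rod. The grip width reads 20 mm on the 22 mm post.
- **Pliers, tape roll and paint jar:** they look unmoved in the last picture.
- **Time:** handed in at about 9.8 s of the 48 s allowed.

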